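Latch the film test cell and clamp it to the click

TASK

Close up the film test cell: first turn the wing knob on its sloping hatch clockwise as far as it goes, so that the tongue behind the hatch catches the frame, and only then turn the big round clamp knob clockwise until it is tight and its slip clutch clicks. One click is right and two are allowed, not more; do not disturb the things standing around.

Things in the scene. Friction and masses are not known exactly. Their poses are not given: they have to be found in the camera images.
- cell: white case fixed to the bench, 262 mm deep (x), 330 wide (y), 60 high in front, 198 at the back. Origin: centre of the underside; front towards -x, z up. Its face slopes 35 degrees, so the face's outward normal leans 35 degrees from vertical to the cell's -x. On it an aluminium hatch 190 by 278 mm, wing knob near its -y side, round clamp knob near its +y side, 136 mm apart.
- wing_grip (a point): on the axis of the wing knob, at the middle of its grip: black blade 66 mm long, 12 thick, from 13 to 45 mm above the hatch, on a 30 mm round boss; this point is 30 mm above the hatch. z: turning axis, out of the hatch; x: along the blade, turns with it. Takes about 0.1 N m.
- wing (a joint): wing knob angle, rad, growing clockwise as seen looking at the hatch. 0: blade up and down the slope, tongue free; starts at 0 to 0.35. 1.57: hard stop, blade level across the hatch (along the cell's y), tongue fully behind the frame.
- knob_grip (a point): on the axis of the round clamp knob, at grip height: black fluted cylinder 56 mm across, from 13 to 53 mm above the hatch; this point 34 mm above it. z: turning axis, out of the hatch; x, y turn with it. No axial travel. Below it a steel skirt 72 mm across, top 10 mm above the hatch. Turns clockwise with its skirt at 0.05 to 0.1 N m for 1.6 to 2.6 rad (unknown beforehand), then is tight.
- knob_pointer (a point): outer part of the white mark on the clamp knob's top, 22 mm from the axis, 55 mm above the hatch; x away from the axis. Once tight the skirt stands still and resistance climbs to about 0.5 N m; turned on, the clutch goes over a tooth: resistance collapses and the knob falls into the next notch, 0.52 rad on. That is one click. Let go in a notch, it stays there.
- skirt_pointer (a point): small black mark on the skirt under the clamp knob; point on the axis 10.5 mm above the hatch, x towards the mark, turns with the skirt. Before any click both marks point the same way; each click puts the knob's mark 0.52 rad further clockwise of the skirt's. Let go, the skirt stays where it is; turned anticlockwise the clamp comes loose.
- film_roll: bystander: roll of clear film standing on end, 90 mm across, 163 mm tall; origin at the centre of its underside.
- wash_bottle: bystander: white bottle with a red cap, 64 mm across, 170 mm tall; origin at the centre of its underside.
- jar: bystander: white jar, 72 mm across, 90 mm tall; origin at the centre of its underside.

How it is judged:
By the outcome, as a careful person would: the job done as asked, in the order asked, and still so for the second after the job is handed in, with the robot touching nothing.
It also fails if it takes over 72 s, if anything falls off the work surface, if the arm or the gripper's body presses on something with over 40 N, if the wrist force passes 120 N, or if a joint passes its speed limit or range.

ROBOT

A 7-joint arm with a two-finger parallel gripper is mounted at the origin on the work surface. World frame = base frame: x ahead of the robot, y to its left, z up, the work surface at z = 0. Lengths are in mm, angles in rad, forces in N, time in s.
With the tool pointing down it reaches from about 400 to 875 mm from the base axis. Payload 19.3 kg.
Tool frame: the origin (TCP) lies at the very end of the fingers, on their centre line; the grasp point (between the pads) lies 19 mm behind it (grip_point_offset is the z of the grasp point in the tool frame, in mm); z points along the fingers, x is the direction in which the jaws open and shut, and the axes are right-handed (so a half turn about z gives the same grasp; the last joint's range is limited). The gripper opens to 85 mm and grips with 20 to 120 N. Pads are 22 mm wide; open, the fingers measure 114 mm over their backs; the gripper's body (76 mm by 85 mm) begins 54 mm behind the grasp point. The pads swing forward as they close: fully open they stand 13 mm farther back than shut.
Start: joints at [-1.311, 0.521, -0.036, 1.599, 0.021, 1.021, -0.113], TCP at [202.427, 591.302, 231.291] pointing down, gripper open.
Joint ranges: [-2.91, 2.91], [-0.3, 2.13], [-1.5, 1.42], [0.17, 2.43], [-1.26, 4.41], [0.16, 1.93], [-2.52, 2.52]. Speed limits (rad/s): [1.89, 1.89, 2.39, 2.39, 3.01, 3.01, 3.01].

INTERFACE

Orientations are given as a 3x3 rotation matrix whose columns are the frame's x, y, z axes.
In Python, from workcell import movep, movel, goto_joints, open_gripper, clamp, wait, inverse_kinematics, read_state, camera, PlanningError, finish_job, grip_point_offset gives the robot as it stands. Calls block until the motion is done:
- movep(position, orientation): joint-space move of the TCP to a pose.
- movel(position, frame=None, max_speed=150, guard=None): straight line of the TCP; frame=None keeps the orientation; max_speed is the mean speed in mm/s. With guard (N) it stops when the force on the tool has changed by that much, and returns True; else False.
- goto_joints(angles): joint-space move.
- open_gripper() and clamp(): open the fingers fully, or close them until they stop; the grip force is fixed at half the most.
- wait(seconds).
- inverse_kinematics(position, orientation): joint angles nearest the present ones, or None.
- read_state(): the state.
- camera(name): name is "scene" or "side" or "wrist"; returns a dict with "image" (400x640x3 uint8, blue, green, red), "range_z" (400x640 float32, mm along the optical axis (not along the pixel's ray), 0 where there is no reading), "fx", "fy", "cx", "cy" (pixels), "cam_to_world" (4x4, takes a point from camera to world coordinates). Camera axes: x right, y up, looking along -z (the intrinsics and any distortion apply to the point x, -y, -z); pixel columns grow to the right and rows downward; lengths in mm; the calibration is good to about 2 mm. A picture is of the moment at which its call begins.
A pose or a line that the arm cannot do raises PlanningError and nothing moves.
- finish_job(): hands the job in, once; it reports no verdict.
The state is a dict: "time": time; "qpos": joint angles; "qvel": joint speeds; "joint_efforts": joint torques, N m; "eef_pos": TCP position; "tool_rot": TCP orientation; "ft_force": force on the tool from outside, world axes, zero at the start; "torque": the same for the moment, N m; "finger_gap": finger opening in mm.
Only numpy, scipy, OpenCV 4.12 (cv2) and the standard library are available. Lean on these libraries where they do the work, as an engineer would, in place of code of your own. Each camera call takes 0.05 s, during which the arm holds its last target. There are 200 camera calls.

## Working session

There is one attempt and no reset: what is moved stays moved. The work goes in short steps, each a Python script; the robot and the scene stay as the last script left them, time stands still between calls to the robot, and variables do not carry over. Pictures are saved under pics/ and viewed, about 8 in all and at most 12, crops included, and the job is handed in when it is done.

```bash
ls; mkdir -p pics; python3 - <<'E'
from workcell import *
import cv2,numpy as np,pickle
s=read_state();print(s['time'],s['eef_pos'],np.round(s['tool_rot'],3).tolist(),s['finger_gap'],grip_point_offset)
D={n:camera(n) for n in("scene","side","wrist")}
pickle.dump(D,open('d0.pkl','wb'))
for n,d in D.items(): print(n,d['fx'],d['cx'],d['cy'],np.round(d['cam_to_world'],3).tolist(),[k for k in d])
im=np.vstack([D['scene']['image'],D['side']['image']])
cv2.imwrite('pics/a.png',cv2.resize(D['scene']['image'],(800,500)));cv2.imwrite('pics/b.png',cv2.resize(D['side']['image'],(800,500)))
E
```

```text
pics
0.0 [202.35340995 590.99898879 230.73674626] [[0.324, 0.946, -0.0], [0.946, -0.324, -0.001], [-0.001, 0.0, -1.0]] 85.00757078042928 -18.700000000000003
scene 373.9910194804312 318.3303310265912 197.76226613409182 [[-0.001, -0.72, 0.694, 1280.843], [1.0, -0.013, -0.012, 84.012], [0.018, 0.694, 0.72, 802.542], [0.0, 0.0, 0.0, 1.0]] ['image', 'range_z', 'fx', 'fy', 'cx', 'cy', 'cam_to_world']
side 515.0561069273242 317.01472584841645 206.60567110336913 [[0.916, 0.233, -0.326, 107.077], [-0.401, 0.543, -0.738, -986.198], [0.004, 0.807, 0.591, 989.119], [0.0, 0.0, 0.0, 1.0]] ['image', 'range_z', 'fx', 'fy', 'cx', 'cy', 'cam_to_world']
wrist 334.285802859976 310.7164130263126 197.8387571183799 [[0.323, -0.897, -0.3, 123.351], [0.946, 0.306, 0.103, 617.093], [-0.001, -0.317, 0.948, 372.651], [0.0, 0.0, 0.0, 1.0]] ['image', 'range_z', 'fx', 'fy', 'cx', 'cy', 'cam_to_world']
```

View pics/a.png

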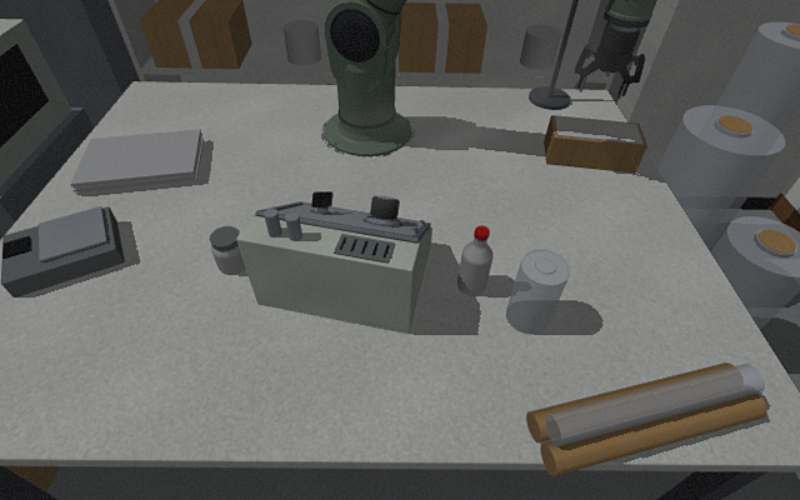

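View pics/b.png

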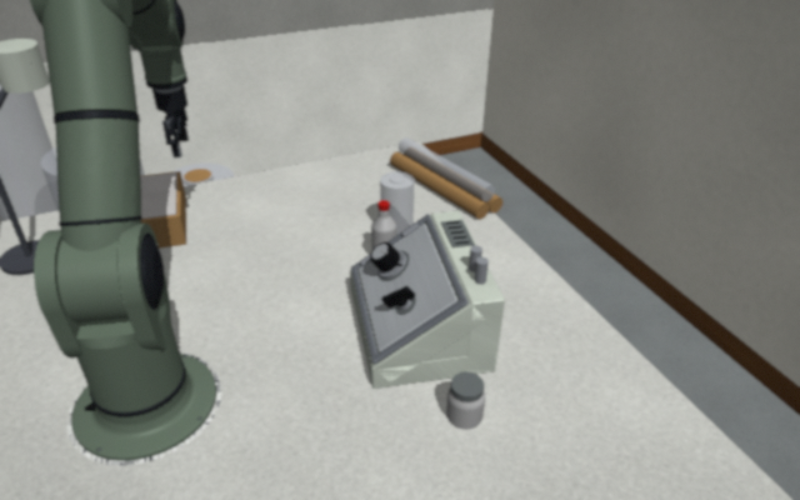

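The scene shows the cell at around (340,265)/800 with the jar on its -y side and the bottle and roll on its +y side. In the side view the hatch is visible, with the wing at (400,298) and the clamp knob at (387,257). Next I fit the hatch plane.

```bash
cat > h.py <<'E'
import numpy as np,cv2
def cloud(d):
    z=d['range_z'];h,w=z.shape;u,v=np.meshgrid(np.arange(w),np.arange(h))
    P=np.stack([(u-d['cx'])/d['fx']*z,-(v-d['cy'])/d['fy']*z,-z,np.ones_like(z)],-1)@np.array(d['cam_to_world']).T
    P=P[...,:3];P[z<=0]=np.nan;return P
def proj(d,p):
    q=np.linalg.inv(d['cam_to_world'])@np.r_[p,1];return np.array([d['cx']-d['fx']*q[0]/q[2],d['cy']+d['fy']*q[1]/q[2]])
def plane(X,n0=None,it=300,tol=3):
    rng=np.random.default_rng(0);best=None
    for _ in range(it):
        a=X[rng.choice(len(X),3,False)];n=np.cross(a[1]-a[0],a[2]-a[0]);n/=np.linalg.norm(n)+1e-9
        m=abs((X-a[0])@n)<tol
        if best is None or m.sum()>best.sum():best=m
    c=X[best].mean(0);n=np.linalg.svd(X[best]-c,full_matrices=False)[2][2];return c,n*np.sign(n[2]),best.sum()
E
python3 - <<'E'
from h import *;import pickle
D=pickle.load(open('d0.pkl','rb'));d=D['side'];P=cloud(d)
m=np.zeros((400,640),np.uint8);cv2.fillPoly(m,[np.array([(286,216),(344,178),(370,238),(304,278)])],1)
ok=(m>0)&np.isfinite(P[...,0]);X=P[ok];c,n,k=plane(X);print(len(X),k,c,n,'tilt',np.degrees(np.arccos(n[2])),'yaw',np.degrees(np.arctan2(-n[1],-n[0])))
h=(X-c)@n;A=X[h>12]
ex=np.array([-n[0],-n[1],0]);ex/=np.linalg.norm(ex);ey=np.cross([0,0,1],ex)
y=(A-c)@ey;print('missing',((m>0)&~ok).sum(),np.histogram(y,20))
_,lab,cen=cv2.kmeans(y.astype(np.float32)[:,None],2,None,(3,50,.1),5,cv2.KMEANS_PP_CENTERS)
for i in(0,1):
    B=A[lab[:,0]==i];print(len(B),B.mean(0),'h',np.percentile((B-c)@n,[5,50,95]),'yr',np.percentile((B-c)@ey,[2,98]))
print('sees front/top: max z',np.nanmax(X[:,2]),X[:,2].min())
S=cloud(D['scene'])
for nm,(a,b) in dict(bottle=(380,215),roll=(435,235),jar=(180,202)).items(): print(nm,np.nanmedian(S[b-4:b+5,a-4:a+5].reshape(-1,3),0))
E
```

```text
4747 3406 [558.93494741 -31.26638074 143.77612912] [-0.55943499  0.12305038  0.81968963] tilt 34.946262951318765 yaw -12.404945691040085
missing 16 (array([112, 115,  57,   3,   0,   0,   0,   0,   0,   0,   0,   0,   0,
         0,   1,  49, 147,  64,  29,   6]), array([-60.10094418, -52.23921412, -44.37748405, -36.51575398,
       -28.65402392, -20.79229385, -12.93056379,  -5.06883372,
         2.79289634,  10.65462641,  18.51635647,  26.37808654,
        34.2398166 ,  42.10154667,  49.96327673,  57.8250068 ,
        65.68673686,  73.54846693,  81.41019699,  89.27192706,
        97.13365712]))
287 [516.54239456 -72.49281167 160.33498883] h [14.9313558  32.38169565 45.87060164] yr [-58.04653552 -36.95001504]
296 [542.91989989  45.67038208 164.3573235 ] h [13.42219455 35.39750048 54.03730986] yr [61.04985856 88.62778418]
sees front/top: max z 203.01398582137597 69.58683132593615
bottle [649.77160516 253.22067628  87.70995831]
roll [746.90916814 362.95838231 130.73549054]
jar [ 595.28242107 -273.15487581   67.78462893]
```

```bash
cat >> h.py <<'E'
n=np.array([-0.5594,0.1230,0.8197]);n/=np.linalg.norm(n)
ex=np.array([-n[0],-n[1],0]);ex/=np.linalg.norm(ex);ey=np.cross([0,0,1],ex);up=np.cross(ey,n)
c=np.array([558.93,-31.27,143.78])
def R(a):  # tool z=-n, tool x = ey turned clockwise (seen looking at hatch) by a
    x=np.cos(a)*ey+np.sin(a)*up*1.0
    # clockwise seen from outside: up -> -ey(right)... rotation about tool z
    x=np.cos(a)*ey+np.sin(a)*np.cross(-n,ey)
    return np.stack([x,np.cross(-n,x),-n],1)
E
python3 - <<'E'
from h import *;from workcell import *;import pickle
mid=c+ey*12-up*12
p=mid+n*170
for a in(0,np.pi/2,np.pi,-np.pi/2):
    q=inverse_kinematics(p,R(a));print(a,None if q is None else np.round(q,2))
movep(p,R(0));s=read_state();print(s['time'],s['eef_pos'],np.round(s['qpos'],2))
d=camera('wrist');pickle.dump(d,open('d1.pkl','wb'));cv2.imwrite('pics/c.png',d['image'])
P=cloud(d);H=(P-c)@n;Y=(P-c)@ey;U=(P-c)@up
g=(abs(H)<6)&(abs(Y)<125)&(abs(U)<80);cc,nn,k=plane(P[g]);print(cc,nn,k,'off',(cc-c)@n)
np.set_printoptions(precision=2,suppress=True)
H=(P-cc)@nn
for lo,hi in((38,50),(50,60),(25,60)):
  for s in(-1,1):
    B=(H>lo)&(H<hi)&(Y*s>-0)&(abs(U)<80)&(abs(Y)<125)
    if B.sum()>20: print(lo,hi,s,B.sum(),'Y',np.percentile(Y[B],[1,50,99]),'U',np.percentile(U[B],[1,50,99]),'H',np.median(H[B]))
E
```

```text
0 [-0.55 -0.05  0.17  2.42  0.98  0.41  0.13]
1.5707963267948966 [-0.12 -0.03 -0.24  2.41  0.96  0.39 -1.42]
3.141592653589793 None
-1.5707963267948966 [-0.64 -0.05  0.26  2.43  0.98  0.41  1.7 ]
2.4167 [457.15880255   4.09021576 276.33306479] [-0.55 -0.05  0.17  2.42  0.98  0.41  0.13]
[553.3879918  -39.18818285 140.91014977] [-0.5582659   0.1220221   0.82063987] 32734 off -0.226157242939475
38 50 -1 1098 Y [-56.16 -44.17 -33.1 ] U [-55.5  -26.82   5.9 ] H 44.20853042570856
38 50 1 368 Y [ 61.67  72.77 117.86] U [-52.6  -42.5    3.73] H 46.194746852387865
50 60 1 3502 Y [ 64.52  89.51 115.63] U [-50.03 -25.55   0.86] H 53.66694715669139
25 60 -1 1444 Y [-57.16 -43.07 -32.68] U [-56.06 -26.     5.63] H 43.74498132548371
25 60 1 4121 Y [ 62.81  87.3  115.69] U [-51.81 -27.81   0.97] H 53.33422942283085
```

View pics/c.png

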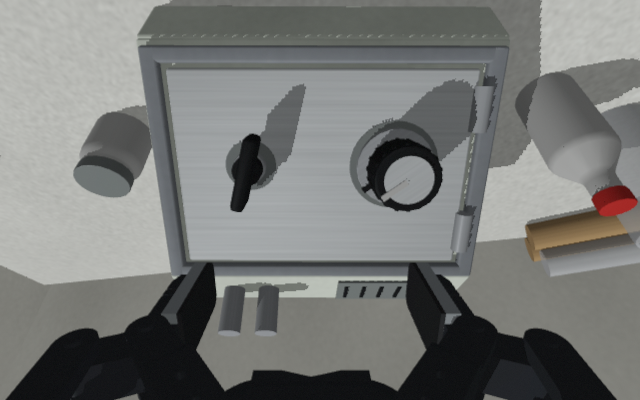

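The wrist view shows the wing blade at (245,172), leaning clockwise, and the clamp knob at (405,180) with its marks towards lower left. The measured 134.7 mm spacing matches the given 136 mm, and the heights match too. Now I grasp and turn the wing.

```bash
cat >> h.py <<'E'
np.set_printoptions(precision=3,suppress=True)
def at(Y,U,H): return c+ey*Y+up*U+n*H
def tn(s): return float(np.array(s['torque'])@n)
E
python3 - <<'E'
from h import *;from workcell import *;import pickle
d=pickle.load(open('d1.pkl','rb'));P=cloud(d);H=(P-c)@n;Y=(P-c)@ey;U=(P-c)@up
B=(H>40)&(H<48)&(abs(Y+45)<40)&(abs(U+25)<40);Q=np.stack([Y[B],U[B]],1).astype(np.float32)
r=cv2.minAreaRect(Q);v=np.linalg.svd(Q-Q.mean(0),full_matrices=False)[2][0];v*=np.sign(v[1])
th=np.arctan2(-v[0],v[1]);print('rect',r,'theta',th,Q.mean(0))
Yw,Uw=r[0];
qg=inverse_kinematics(at(Yw,Uw,16),R(th));print('q',qg)
print('knob',[inverse_kinematics(at(90.3,-24.6,14),R(a)) for a in(-2.2,-1.6)])
movep(at(Yw,Uw,80),R(th))
print('hit',movel(at(Yw,Uw,16),max_speed=60,guard=15))
clamp();s=read_state();print(s['time'],s['finger_gap'],s['ft_force'],tn(s),s['eef_pos']-at(Yw,Uw,16),s['qpos'])
q0=np.array(s['qpos']);t0=tn(s)
q=q0.copy();goal=q0[6]-(np.pi/2-th)-0.06
while q[6]>goal:
    q[6]=max(q[6]-.1 if q[6]-goal>.35 else q[6]-.03,goal);goto_joints(q);s=read_state();print(round(th+q0[6]-q[6],3),round(th+q0[6]-s['qpos'][6],3),round(tn(s)-t0,3),round(s['time'],2))
    if abs(tn(s)-t0)>0.8:break
d=camera('wrist');cv2.imwrite('pics/d.png',d['image'])
E
```

```text
rect ((-45.1664924621582, -24.583072662353516), (12.10759162902832, 65.4981918334961), 14.28268051147461) theta 0.24956046 [-44.374 -25.952]
q [ 0.378  0.425 -0.565  2.41   2.116  0.459 -1.015]
knob [array([-0.524,  0.439,  0.119,  2.337,  1.983,  0.33 ,  1.2  ]), array([-0.484,  0.436,  0.069,  2.335,  1.954,  0.349,  0.634])]Traceback (most recent call last):
  File "<stdin>", line 9, in <module>
workcell.PlanningError: the arm cannot take that pose within its joint ranges
```

```bash
python3 - <<'E'
from h import *;from workcell import *
for a in(.25,.25+np.pi,.25-np.pi):
  for H in(16,30,45,60,80,110,170):
    q=inverse_kinematics(at(-45.2,-24.6,H),R(a));print(round(a,2),H,q)
for a in(-2.8,-2.2):
  for H in(14,40,70,110):print('k',a,H,inverse_kinematics(at(90.3,-24.6,H),R(a)))
E
```

```text
0.25 16 [ 0.379  0.425 -0.566  2.41   2.116  0.459 -1.015]
0.25 30 [ 0.337  0.377 -0.518  2.423  2.099  0.419 -1.017]
0.25 45 None
0.25 60 None
0.25 80 None
0.25 110 None
0.25 170 None
3.39 16 [-0.008  0.387 -0.098  2.429  2.456  0.334  1.738]
3.39 30 [ 0.28   0.369 -0.449  2.425  2.138  0.398  2.079]
3.39 45 None
3.39 60 None
3.39 80 None
3.39 110 None
3.39 170 None
-2.89 16 [-0.008  0.387 -0.098  2.429  2.456  0.334  1.738]
-2.89 30 [ 0.28   0.369 -0.449  2.425  2.138  0.398  2.079]
-2.89 45 None
-2.89 60 None
-2.89 80 None
-2.89 110 None
-2.89 170 None
k -2.8 14 [-0.546  0.441  0.147  2.338  2.001  0.32   1.779]
k -2.8 40 [-0.574  0.374  0.148  2.356  1.823  0.318  1.947]
k -2.8 70 [-0.593  0.294  0.13   2.37   1.599  0.338  2.161]
k -2.8 110 [-0.607  0.187  0.088  2.38   1.324  0.393  2.418]
k -2.2 14 [-0.524  0.439  0.119  2.337  1.983  0.33   1.2  ]
k -2.2 40 [-0.566  0.373  0.138  2.355  1.819  0.322  1.352]
k -2.2 70 [-0.596  0.295  0.133  2.37   1.599  0.337  1.561]
k -2.2 110 [-0.618  0.188  0.101  2.38   1.323  0.39   1.819]
```

```bash
cat >> h.py <<'E'
from scipy.spatial.transform import Rotation as Ro
def Rt(a,t): # t rad nearer vertical
    return Ro.from_rotvec(ey*t).as_matrix()@R(a)
E
python3 - <<'E'
from h import *;from workcell import *
print(Rt(0,.2)[:,2],R(0)[:,2])
for a in(.25,.25+np.pi,1.57,1.57+np.pi,1.57-np.pi):
  for t in(0,.15,.3):
   for U,H in((0,16),(20,35),(20,60),(40,60),(60,80)):
    q=inverse_kinematics(at(-45.2,-24.6+U,H),Rt(a,t))
    print(round(a,2),t,U,H,q)
E
```

```text
[ 0.389 -0.086 -0.917] [ 0.559 -0.123 -0.82 ]
0.25 0 0 16 [ 0.379  0.425 -0.566  2.41   2.116  0.459 -1.015]
0.25 0 20 35 [ 0.39   0.358 -0.564  2.379  1.956  0.39  -0.854]
0.25 0 20 60 [ 0.07   0.255 -0.193  2.408  1.997  0.252 -0.938]
0.25 0 40 60 [ 0.13   0.252 -0.246  2.359  1.794  0.24  -0.714]
0.25 0 60 80 [-0.047  0.192 -0.035  2.328  1.388  0.178 -0.308]
0.25 0.15 0 16 [ 0.146  0.373 -0.244  2.309  1.475  0.212 -0.382]
0.25 0.15 20 35 [ 0.055  0.316 -0.129  2.28   1.01   0.19   0.081]
0.25 0.15 20 60 [ 0.021  0.253 -0.098  2.294  0.786  0.212  0.295]
0.25 0.15 40 60 [ 0.098  0.256 -0.174  2.243  0.7    0.259  0.398]
0.25 0.15 60 80 [-0.01   0.209 -0.043  2.208  0.431  0.306  0.669]
0.25 0.3 0 16 [ 0.215  0.393 -0.298  2.187  0.623  0.333  0.492]
0.25 0.3 20 35 [ 0.129  0.343 -0.187  2.157  0.392  0.372  0.72 ]
0.25 0.3 20 60 [-0.006  0.282 -0.032  2.176  0.224  0.391  0.875]
0.25 0.3 40 60 [-0.064  0.286  0.049  2.131  0.139  0.427  0.968]
0.25 0.3 60 80 [-0.17   0.252  0.178  2.094  0.047  0.497  1.062]
3.39 0 0 16 [-0.008  0.387 -0.098  2.429  2.456  0.334  1.738]
3.39 0 20
[... 3078 characters left out ...]
2.311  1.414  0.271  1.507]
-1.57 0.15 0 16 [ 0.294  0.389 -0.424  2.302  1.473  0.282  1.455]
-1.57 0.15 20 35 [ 0.335  0.34  -0.462  2.266  1.184  0.298  1.751]
-1.57 0.15 20 60 [ 0.087  0.255 -0.174  2.291  0.843  0.229  2.063]
-1.57 0.15 40 60 [ 0.058  0.255 -0.128  2.245  0.664  0.249  2.254]
-1.57 0.15 60 80 [ 0.971  0.451 -1.267  2.168  1.117  0.672  1.895]
-1.57 0.3 0 16 [ 0.42   0.426 -0.556  2.177  0.834  0.415  2.122]
-1.57 0.3 20 35 [ 0.343  0.365 -0.449  2.146  0.604  0.428  2.345]
-1.57 0.3 20 60 [ 0.938  0.563 -1.27   2.136  1.035  0.79   1.97 ]
-1.57 0.3 40 60 [ 0.935  0.568 -1.27   2.088  1.003  0.817  2.021]
-1.57 0.3 60 80 [ 0.499  0.298 -0.622  2.063  0.484  0.584  2.477]
```

```bash
python3 - <<'E'
from h import *;from workcell import *
th=.2496;Yw,Uw=-45.2,-24.6
movep(at(Yw,Uw+60,80),R(th));print(read_state()['qpos'])
for U,H in((20,40),(0,17)):
    try: print('hit',movel(at(Yw,Uw+U,H),R(th),max_speed=60,guard=15))
    except PlanningError as e:
        print(e);q=inverse_kinematics(at(Yw,Uw+U,H),R(th));print(q);goto_joints(q)
s=read_state();print(s['time'],s['qpos'],s['ft_force'],s['eef_pos']-at(Yw,Uw,17))
d=camera('wrist');cv2.imwrite('pics/d.png',d['image'])
E
```

```text
[-0.049  0.191 -0.035  2.328  1.387  0.179 -0.306]
hit False
hit False
5.025 [ 0.224  0.397 -0.377  2.418  2.226  0.399 -1.147] [ 0.941 -0.395  0.777] [ 0.118 -0.098  0.228]
```

View pics/d.png

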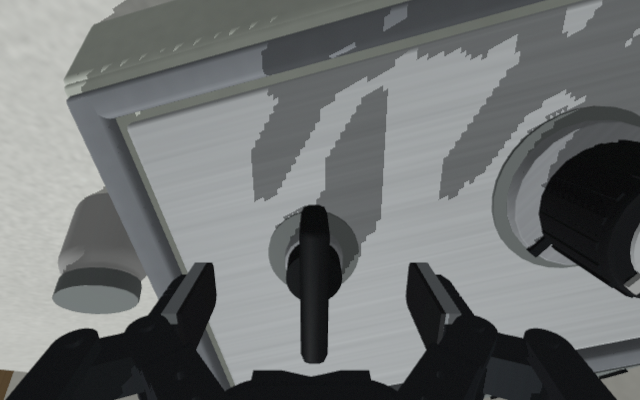

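The wrist view shows the blade at (314,285), centred between the open jaws at (190,300) and (440,300). Clamp and turn.

```bash
python3 - <<'E'
from h import *;from workcell import *
th=.2496
clamp();s=read_state();print(s['time'],s['finger_gap'],s['ft_force'],tn(s),s['qpos'][6])
q0=np.array(s['qpos']);t0=tn(s);q=q0.copy();goal=-2.505
while q[6]>goal+1e-6:
    q[6]=max(q[6]-(.12 if q[6]>-2.3 else .025),goal);goto_joints(q);s=read_state();print(round(th+q0[6]-q[6],3),round(th+q0[6]-s['qpos'][6],3),round(tn(s)-t0,3),np.linalg.norm(s['ft_force']).round(1),round(s['time'],2))
    if abs(tn(s)-t0)>1.0:break
d=camera('wrist');cv2.imwrite('pics/e.png',d['image'])
E
```

```text
5.7417 10.792038248159576 [-2.725  6.806  8.158] -0.046451093652125845 -1.148213847541465
0.37 0.367 -0.064 4.7 5.99
0.49 0.486 -0.069 6.4 6.24
0.61 0.606 -0.046 7.4 6.49
0.73 0.726 -0.042 7.9 6.74
0.85 0.846 -0.026 10.0 6.99
0.97 0.966 -0.063 11.7 7.24
1.09 1.086 -0.011 12.6 7.49
1.21 1.206 -0.023 12.1 7.74
1.33 1.326 -0.023 14.1 7.99
1.45 1.446 0.009 15.5 8.24
1.475 1.47 -0.003 14.8 8.49
1.5 1.495 -0.048 14.9 8.74
1.525 1.52 0.007 16.8 8.99
1.55 1.545 -0.021 16.2 9.24
1.575 1.57 0.022 15.9 9.49
1.6 1.594 0.725 15.5 9.74
1.606 1.601 0.945 15.9 9.99
```

The 0.95 N m rise at 1.6 rad means the hard stop is reached. Release and back out the way I came, then take a look.

```bash
python3 - <<'E'
from h import *;from workcell import *;import pickle
th=.2496;Yw,Uw=-45.2,-24.6
open_gripper();q=np.array(read_state()['qpos']);q[6]=-1.147;goto_joints(q)
movel(at(Yw,Uw+20,40),R(th),max_speed=80,guard=15)
movel(at(Yw,Uw+60,80),R(th),max_speed=100)
movep(at(12,-12,170),R(0))
s=read_state();print(s['time'],s['qpos'],s['ft_force'],tn(s))
d=camera('wrist');pickle.dump(d,open('d2.pkl','wb'));cv2.imwrite('pics/f.png',d['image'])
P=cloud(d);H=(P-c)@n;Y=(P-c)@ey;U=(P-c)@up
B=(H>40)&(H<48)&(abs(Y+45)<40)&(abs(U+25)<40);Q=np.stack([Y[B],U[B]],1).astype(np.float32);print('wing',cv2.minAreaRect(Q))
B=(H>51)&(H<57)&(abs(Y-90)<40)&(abs(U+25)<40);Q=np.stack([Y[B],U[B]],1).astype(np.float32);print('knob',cv2.minEnclosingCircle(Q),np.percentile(Q,[1,99],axis=0))
for a in(-2.8,-2.6):
  for H in(14,40,70,110):print('k',a,H,inverse_kinematics(at(90.3,-24.6,H),R(a)))
E
```

```text
14.1083 [-0.173 -0.029 -0.195  2.411  0.96   0.39   0.148] [ 0.054 -0.126 -0.061] -0.016333409700417828
wing ((-45.146183013916016, -24.111324310302734), (65.4669418334961, 12.489925384521484), 0.0549490712583065)
knob ((90.39544677734375, -24.114910125732422), 27.573970794677734) [[ 64.891 -49.676]
 [115.561   1.003]]
k -2.8 14 [-0.31   0.433 -0.146  2.327  1.861  0.431  1.949]
k -2.8 40 [-0.295  0.37  -0.191  2.342  1.727  0.439  2.069]
k -2.8 70 [-0.282  0.296 -0.238  2.355  1.567  0.451  2.211]
k -2.8 110 [-0.27   0.197 -0.291  2.364  1.348  0.473  2.404]
k -2.6 14 [-0.324  0.433 -0.129  2.327  1.867  0.424  1.741]
k -2.6 40 [-0.292  0.37  -0.194  2.342  1.726  0.44   1.87 ]
k -2.6 70 [-0.282  0.296 -0.238  2.355  1.567  0.451  2.011]
k -2.6 110 [-0.273  0.196 -0.287  2.364  1.348  0.473  2.204]
```

View pics/f.png

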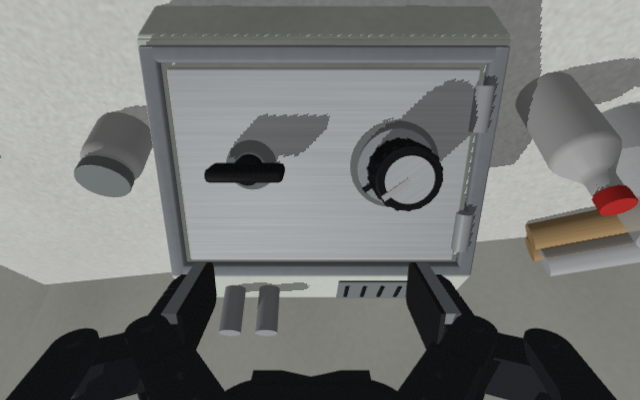

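The wing blade is level (angle 0.055°, at (245,172)). The clamp knob sits at Y=90.4, U=-24.2, with its mark and the skirt's aligned at (375,190). Now I grasp and turn the clamp.

```bash
python3 - <<'E'
from h import *;from workcell import *
Yk,Uk=90.4,-24.3;a=-2.8
movep(at(Yk,Uk,90),R(a))
print('hit',movel(at(Yk,Uk,14),max_speed=70,guard=15));b=tn(read_state())
clamp();s=read_state();print(s['time'],s['finger_gap'],s['ft_force'],'pre',b,tn(s),s['qpos'])
q0=np.array(s['qpos']);q=q0.copy();pk=0;base=b
L=[]
while q[6]>-2.45:
    q[6]-=.03 if pk>.17 else .1
    goto_joints(q);s=read_state();t=tn(s)-base;L.append(t);pk=max(pk,t)
    print(round(q0[6]-s['qpos'][6],3),round(t,3),np.linalg.norm(s['ft_force']).round(1),round(s['finger_gap'],1),round(s['time'],2))
    if pk>.3 and t<pk-.15: break
E
```

```text
hit False
17.7167 54.736600218059685 [-8.089  6.85  16.353] pre -0.031700485456700504 0.007026510470898544 [-0.209  0.437 -0.272  2.32   1.823  0.48   2.001]
0.098 0.055 7.3 54.6 17.97
0.197 0.036 9.0 54.9 18.22
0.297 -0.021 7.8 55.0 18.47
0.397 -0.026 7.9 54.9 18.72
0.497 -0.005 7.5 54.7 18.97
0.597 -0.067 7.9 54.6 19.22
0.697 0.014 8.5 54.6 19.47
0.797 -0.025 8.6 54.8 19.72
0.897 0.029 8.1 54.4 19.97
0.997 0.016 10.2 54.7 20.22
1.097 -0.002 10.6 54.8 20.47
1.197 -0.044 11.3 55.0 20.72
1.297 -0.04 11.8 54.7 20.97
1.397 -0.045 12.5 54.4 21.22
1.497 -0.045 12.8 54.3 21.47
1.597 0.006 13.7 54.8 21.72
1.697 -0.039 13.8 55.0 21.97
1.797 -0.015 15.1 55.0 22.22
1.897 -0.005 14.6 55.0 22.47
1.997 -0.007 16.9 54.9 22.72
2.097 0.02 15.8 54.8 22.97
2.197 -0.03 16.1 54.6 23.22
2.297 -0.017 16.8 54.9 23.47
2.397 0.098 16.2 55.2 23.72
2.497 0.358 17.2 55.2 23.97
2.526 0.499 18.7 55.0 24.22
2.556 0.484 19.5 54.3 24.47
2.586 0.447 18.3 54.5 24.72
2.616 0.217 20.4 54.9 24.97
```

```bash
python3 - <<'E'
from h import *;from workcell import *
s=read_state();q=np.array(s['qpos']);q[6]=round(2.001-2.62,3);lo=9
while q[6]>2.001-2.86:
    q[6]-=.03;goto_joints(q);s=read_state();t=tn(s)+.032;lo=min(lo,t)
    print(round(2.001-s['qpos'][6],3),round(t,3),np.linalg.norm(s['ft_force']).round(1),round(s['finger_gap'],1),round(s['time'],2))
    if lo<.1 and t>lo+.2: break
d=camera('wrist');cv2.imwrite('pics/g.png',d['image'])
E
```

```text
2.647 0.007 4.6 54.6 25.22
2.678 0.009 5.1 55.0 25.47
2.708 -0.017 6.6 54.8 25.72
2.738 0.038 5.4 54.3 25.97
2.768 -0.018 6.0 54.8 26.22
2.798 -0.029 6.3 54.9 26.47
2.828 -0.006 6.4 54.9 26.72
2.858 0.004 6.2 54.6 26.97
```

View pics/g.png

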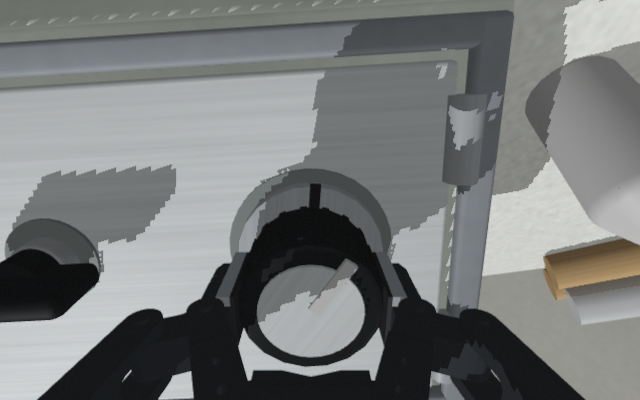

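The picture shows the knob mark at (345,268) about half a radian clockwise of the skirt mark at (315,195). I compute the exact difference before letting go.

```bash
cat >> h.py <<'E'
def ray(d,u,v,H):
    T=np.array(d['cam_to_world']);r=T[:3,:3]@np.array([(u-d['cx'])/d['fx'],-(v-d['cy'])/d['fy'],-1.]);o=T[:3,3]
    p=o+r*((H-(o-c)@n)/(r@n));return (p-c)@ey,(p-c)@up
def ang(d,u,v,H,k=(90.4,-24.3)): # clockwise from downslope
    y,u_=ray(d,u,v,H);y-=k[0];u_-=k[1];return np.arctan2(y,-u_),np.hypot(y,u_)
E
python3 - <<'E'
from h import *;from workcell import *
d=camera('wrist')
for u,v,H in((350,264,54.5),(345,268,54.5),(338,277,54.5),(315,190,10.5),(315,205,10.5)):print(u,v,ang(d,u,v,H))
g=cv2.cvtColor(d['image'],cv2.COLOR_BGR2GRAY)[160:380,220:400];cv2.imwrite('pics/h.png',cv2.resize(g,None,fx=3.2,fy=2.7))
E
```

```text
350 264 (np.float64(0.667534365238392), np.float64(24.739516443552297))
345 268 (np.float64(0.6462151345233254), np.float64(22.47595707862308))
338 277 (np.float64(0.6489033183384534), np.float64(18.153570094122948))
315 190 (np.float64(0.13450019766713145), np.float64(33.46214557410426))
315 205 (np.float64(0.1569694939615913), np.float64(26.13654747482217))
```

The difference is 0.51 rad, so one click and in its notch. Release, back off and check.

```bash
python3 - <<'E'
from h import *;from workcell import *
open_gripper();p=np.array(read_state()['eef_pos'])
print('hit',movel(p+n*80,max_speed=80))
movep(at(12,-12,170),R(0))
s=read_state();print(s['time'],s['ft_force'])
d=camera('wrist');cv2.imwrite('pics/i.png',d['image']);import pickle;pickle.dump(d,open('d3.pkl','wb'))
P=cloud(d);H=(P-c)@n;Y=(P-c)@ey;U=(P-c)@up
B=(H>40)&(H<48)&(abs(Y+45)<40)&(abs(U+25)<40);print('wing',cv2.minAreaRect(np.stack([Y[B],U[B]],1).astype(np.float32)))
cv2.imwrite('pics/j.png',cv2.resize(d['image'][100:230,320:480],(800,650))[:600])
E
```

```text
hit False
29.35 [ 0.31   0.415 -0.707]
wing ((-45.00092315673828, -24.528268814086914), (65.01110076904297, 11.37070369720459), 0.1850368082523346)
```

View pics/j.png

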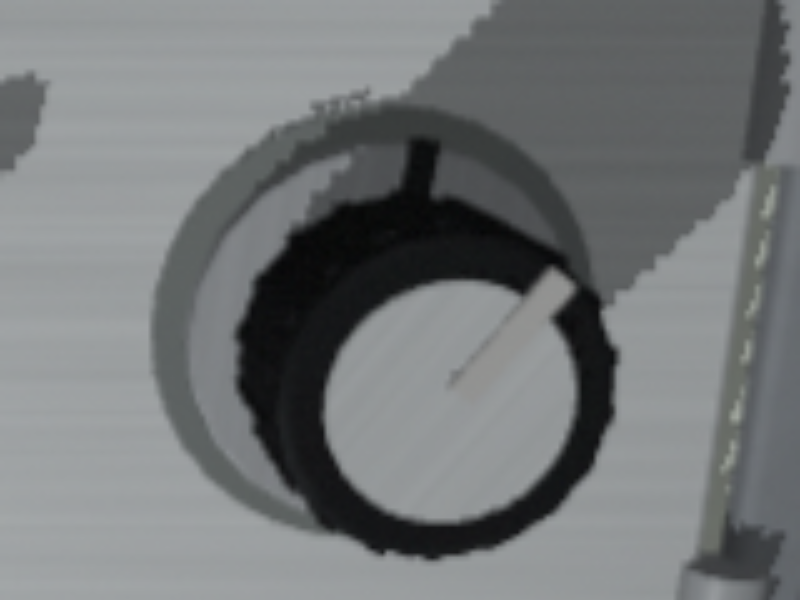

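View pics/i.png

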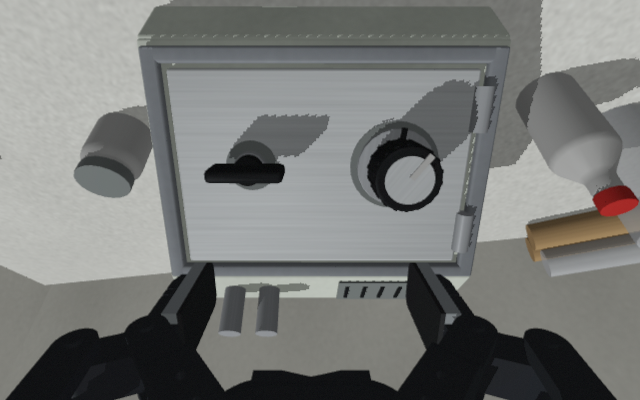

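The crop shows the knob mark at (431.6,157) and the skirt mark at (404.6,133) in full-frame pixels. The wing is level, and the jar and bottle have not moved.

```bash
python3 - <<'E'
from h import *;from workcell import *;import pickle
d=pickle.load(open('d3.pkl','rb'))
k=ang(d,431.6,157,54.5);s=ang(d,404.6,133,10.5);print(k,s,k[0]-s[0])
if abs(k[0]-s[0]-.52)<.12: finish_job();print('done')
E
```

```text
(np.float64(0.7069575376507005), np.float64(24.18293438368598)) (np.float64(0.16532313630963144), np.float64(31.590456398385257)) 0.541634401341069
the job is handed in; nothing more can be done
done
```

The cell is closed up and the job is handed in. I turned the wing knob first, then the clamp knob, which gave one click, with about 29 s used of the 72 s.

- **Wing knob:** I turned it clockwise from about 0.25 rad to its hard stop, where the torque rose to 0.95 N m. The last picture shows the blade level to within 0.2°.
- **Clamp knob:** It ran free for about 2.4 rad, then the torque rose to 0.5 N m and collapsed. After I let go, its mark stands 0.54 rad clockwise of the skirt's mark, against 0.52 expected for one click; before release it read 0.51.
- **Surroundings:** The wrist force readings between moves stayed at about 20 N or less. The jar and wash bottle look unmoved in the last wrist picture. The film roll was out of that view, and the arm stayed away from it.

No check failed or disagreed. The only hitch was the arm's reach: a straight approach over the wing knob was outside the joint ranges. I came in diagonally along the slope instead.

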